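# Find the empty specimen box by its rocking lid

## Robot

A 6-joint arm with a two-finger parallel gripper is mounted at the origin on a cart in front of the work surface, level with it; the furniture and walls round the work are solid. World frame = base frame: x ahead of the robot, y to its left, z up, the work surface at z = 0. Lengths are in m, angles in rad, forces in N, time in s.
With the tool pointing down it reaches from about 0.15 to 0.775 m from the base axis. Payload 6.1 kg.
Tool frame: the origin (TCP) lies midway between the tips of the shut fingers; the grasp point (between the pads) lies 19 mm behind it; x points along the fingers, z is the direction in which the jaws open and shut, and the axes are right-handed (so a half turn about x gives the same grasp; the last joint's range is limited). The gripper opens to 85 mm and grips with 20 to 120 N. Pads are 22 mm wide; open, the fingers measure 114 mm over their backs; the gripper's body (76 mm by 85 mm) begins 54 mm behind the grasp point. The pads swing forward as they close: fully open they stand 13 mm farther back than shut.
Start: joints at [1.28, 0.126, -0.04, 1.405, 0, 1.571], TCP at [0.151, 0.503, 0.231] pointing down, gripper open.
Joint ranges: [-2.72, 2.72], [-0.95, 1.95], [-1.27, 1.35], [-1.78, 2.02], [-1.46, 1.47], [-3.14, 3.14]. Speed limits (rad/s): [2.39, 2.39, 3.01, 3.14, 3.14, 3.14].

## Interface

Orientations are given as [roll, pitch, yaw] about the fixed x, y, z axes, in that order (R = Rz(yaw) Ry(pitch) Rx(roll)).
In Python, from bench import status, optics, close_job gives the robot as it stands. The module is installed in compiled form; this text tells all that it offers.
- The arm moves only by the shell command python3 -m inch 'ROWS' [OPENING] [FORCE]. ROWS is JSON, a list that holds one entry, the list of rows, each a list of 6 numbers: the shift along the tool's x, y, z in units of 30 mm (1.0 is 30 mm), then the turn, a rotation vector about the tool's x, y, z in units of 8 degrees (1.0 is 8 degrees). A call has exactly 8 rows; each row shifts and turns the commanded pose from where the row before left it, along the tool's axes as they then stand; what a row does not reach is not made up. A row lasts 1/10 s, in which the tool goes at most 50 mm and 8.59 degrees, less where a joint would pass 70% of its speed; a pose out of reach is approached as far as the arm can. A call is refused whole if a number of a shift passes 1 or a number of a turn 1, either way. A call with a gripper value outside its range is refused whole. OPENING is the closure, from 0 (fully open) to 1 (shut), set as the call begins (- or left out, the last holds). The fingers move at their own pace and stop on an object; FORCE is the grip in N (left out, the last holds). Time passes only in rows, so rows that do not move let the fingers close, or fill a call up. It gives the time, the measured TCP pose, the force and the opening at its end, in the units of the state.
- status.read_state(): the state, without advancing time (a new reading comes with each control period).
- optics.read_camera(name): name is "side" or "top"; returns (picture, depth): 384x512x3 uint8, red, green, blue; 384x512 float32, m along the optical axis (not along the pixel's ray), 0 where there is no reading.
- optics.get_calibration(name): a dict with "fx", "fy", "cx", "cy" (pixels), "R" (3x3) and "t" (3): a world point X has camera coordinates R X + t. Camera axes: x right, y down, z forward; pixel columns grow to the right and rows downward; lengths in m; the calibration is good to about 2 mm. A picture is of the moment at which its call begins. get_calibration takes no time and is no camera call.
- close_job(): hands the job in, once; it reports no verdict.
The state is a dict: "time": time; "q": joint angles; "joint_velocities": joint speeds; "tau": joint torques, N m; "ee_pos": TCP position; "tcp_rot": TCP orientation; "wrist_force": force on the tool from outside, world axes, zero at the start; "torque": the same for the moment, N m; "opening": finger opening in m.
Only numpy, scipy, OpenCV 4.12 (cv2) and the standard library are available. Lean on these libraries where they do the work, as an engineer would, in place of code of your own. Each camera call takes 0.05 s, during which the arm holds its last target.

## Task

Four identical white specimen boxes with blue seesaw lids stand on the table; three are packed full right up under the lid, one is empty. Press on the lids one after another with the fingertips, near an edge, to find the one that rocks, without forcing those that do not give, then push that lid open until it stands steeply tilted, at 45 degrees or more, and leave it standing open with the other three shut. Only press and push: leave everything else on the table where it is.

Things in the scene. Friction and masses are not known exactly. Their poses are not given: they have to be found in the camera images.
- box_1: one of four identical white specimen boxes fixed to the table, in any order; 64 (its x) x 80 (its y) x 56 mm high, origin at the centre of its underside on the table, z up, x away from the robot and y to its left within 0.12 rad. Walls and floor 5 mm. A blue lid flush with the rim covers it. A pack fills it to the lid, or, in the empty one, only a 5 mm pad lies in it
- lid_1_mid (a point): middle of the top of box 1's shut lid, 56 mm above the table (fixed to the box). The lid is 50 (x) x 66 (y) x 9 mm, its blue top a firm springy cushion that yields up to 4 mm, 5 N per mm; two dark spots 22 mm from here along the box's +y and -y mark where to press (either will do)
- lid_1 (a joint): tilt of box 1's lid in rad, like a seesaw about an axle along the box's x just under its middle: 0 level (shut), positive with the -y half down in the box and the +y half up, negative the other way; -1.35 to 1.35. Over a pack it gives about 1 mm (under 0.1 rad), then is rigid but for its cushion; on the empty box 1 to 2 N at a spot tilts it and it stays at the angle where it is left
- box_2: one of four identical white specimen boxes fixed to the table, in any order; 64 (its x) x 80 (its y) x 56 mm high, origin at the centre of its underside on the table, z up, x away from the robot and y to its left within 0.12 rad. Walls and floor 5 mm. A blue lid flush with the rim covers it. A pack fills it to the lid, or, in the empty one, only a 5 mm pad lies in it
- lid_2_mid (a point): middle of the top of box 2's shut lid, 56 mm above the table (fixed to the box). The lid is 50 (x) x 66 (y) x 9 mm, its blue top a firm springy cushion that yields up to 4 mm, 5 N per mm; two dark spots 22 mm from here along the box's +y and -y mark where to press (either will do)
- lid_2 (a joint): tilt of box 2's lid in rad, like a seesaw about an axle along the box's x just under its middle: 0 level (shut), positive with the -y half down in the box and the +y half up, negative the other way; -1.35 to 1.35. Over a pack it gives about 1 mm (under 0.1 rad), then is rigid but for its cushion; on the empty box 1 to 2 N at a spot tilts it and it stays at the angle where it is left
- box_3: one of four identical white specimen boxes fixed to the table, in any order; 64 (its x) x 80 (its y) x 56 mm high, origin at the centre of its underside on the table, z up, x away from the robot and y to its left within 0.12 rad. Walls and floor 5 mm. A blue lid flush with the rim covers it. A pack fills it to the lid, or, in the empty one, only a 5 mm pad lies in it
- lid_3_mid (a point): middle of the top of box 3's shut lid, 56 mm above the table (fixed to the box). The lid is 50 (x) x 66 (y) x 9 mm, its blue top a firm springy cushion that yields up to 4 mm, 5 N per mm; two dark spots 22 mm from here along the box's +y and -y mark where to press (either will do)
- lid_3 (a joint): tilt of box 3's lid in rad, like a seesaw about an axle along the box's x just under its middle: 0 level (shut), positive with the -y half down in the box and the +y half up, negative the other way; -1.35 to 1.35. Over a pack it gives about 1 mm (under 0.1 rad), then is rigid but for its cushion; on the empty box 1 to 2 N at a spot tilts it and it stays at the angle where it is left
- box_4: one of four identical white specimen boxes fixed to the table, in any order; 64 (its x) x 80 (its y) x 56 mm high, origin at the centre of its underside on the table, z up, x away from the robot and y to its left within 0.12 rad. Walls and floor 5 mm. A blue lid flush with the rim covers it. A pack fills it to the lid, or, in the empty one, only a 5 mm pad lies in it
- lid_4_mid (a point): middle of the top of box 4's shut lid, 56 mm above the table (fixed to the box). The lid is 50 (x) x 66 (y) x 9 mm, its blue top a firm springy cushion that yields up to 4 mm, 5 N per mm; two dark spots 22 mm from here along the box's +y and -y mark where to press (either will do)
- lid_4 (a joint): tilt of box 4's lid in rad, like a seesaw about an axle along the box's x just under its middle: 0 level (shut), positive with the -y half down in the box and the +y half up, negative the other way; -1.35 to 1.35. Over a pack it gives about 1 mm (under 0.1 rad), then is rigid but for its cushion; on the empty box 1 to 2 N at a spot tilts it and it stays at the angle where it is left
- immersion_oil: small dark bottle with black cap, 26 mm across, 62 mm tall; a loose bystander, origin at the centre of its underside; leave it alone
- filter_cube: black filter cube with a green round window, 38 x 34 x 36 mm; a loose bystander, origin at the centre of its underside; leave it alone
- timer: white digital timer, 60 x 64 x 18 mm; a loose bystander, origin at the centre of its underside; leave it alone
- tape_roll: yellow tape roll lying flat, 56 mm across, 13 mm high; a loose bystander, origin at the centre of its underside; leave it alone
- dish_60: clear round dish with lid, 60 mm across, 14 mm high; a loose bystander, origin at the centre of its underside; leave it alone
- allen_block: blue block with upright hex bits, 30 x 70 x 46 mm; a loose bystander, origin at the centre of its underside; leave it alone

How it is judged:
At the end, for the whole second after the job is handed in: The lid of the empty box (the only one that can tilt) stands at rest, tilted either way by more than 0.7 rad (40 degrees); the other three are within 0.15 rad of shut ((((value of joint lid_1 above 0.7 rad or value of joint lid_1 below -0.7 rad) and velocity of joint lid_1 between -0.1 and 0.1 rad/s and value of joint lid_2 between -0.15 and 0.15 rad and value of joint lid_3 between -0.15 and 0.15 rad and value of joint lid_4 between -0.15 and 0.15 rad) or ((value of joint lid_2 above 0.7 rad or value of joint lid_2 below -0.7 rad) and velocity of joint lid_2 between -0.1 and 0.1 rad/s and value of joint lid_1 between -0.15 and 0.15 rad and value of joint lid_3 between -0.15 and 0.15 rad and value of joint lid_4 between -0.15 and 0.15 rad) or ((value of joint lid_3 above 0.7 rad or value of joint lid_3 below -0.7 rad) and velocity of joint lid_3 between -0.1 and 0.1 rad/s and value of joint lid_1 between -0.15 and 0.15 rad and value of joint lid_2 between -0.15 and 0.15 rad and value of joint lid_4 between -0.15 and 0.15 rad) or ((value of joint lid_4 above 0.7 rad or value of joint lid_4 below -0.7 rad) and velocity of joint lid_4 between -0.1 and 0.1 rad/s and value of joint lid_1 between -0.15 and 0.15 rad and value of joint lid_2 between -0.15 and 0.15 rad and value of joint lid_3 between -0.15 and 0.15 rad))); the robot touches nothing.
It fails at once if a box or its lid is forced: the robot presses on it with more than 100 N (contact force between any of the arm, the fingers and box_1 above 100 N or contact force between any of the arm, the fingers and box_2 above 100 N or contact force between any of the arm, the fingers and box_3 above 100 N or contact force between any of the arm, the fingers and box_4 above 100 N).
It fails at once if a bystander is moved or lifted by more than 15 mm (distance of any of immersion_oil, filter_cube, timer, tape_roll, dish_60, allen_block from where it was at the start of the episode above 0.015 m).
It also fails if it takes over 45 s, if anything falls off the work surface, if the arm or the gripper's body presses on something with over 40 N, if the wrist force passes 120 N, or if a joint passes its speed limit or range.

## Working session

There is one attempt and no reset: what is moved stays moved. The work goes in short steps, Python scripts to look and compute and a shell command to move; the robot and the scene stay as the last step left them, time stands still between calls to the robot, and variables do not carry over. Pictures are saved under pics/ and viewed, and the job is handed in when it is done.

```bash
mkdir -p pics; python3 - <<'E'
from bench import status, optics
import cv2,numpy as np
s=status.read_state();print(s)
for n in("top","side"):
    p,d=optics.read_camera(n);cv2.imwrite(f"pics/{n}0.png",p[:,:,::-1]);np.save(f"{n}0.npy",d)
    c=optics.get_calibration(n);print(n,c)
E
```

```text
{'time': 0.0, 'q': array([ 1.28002592e+00,  1.26396985e-01, -4.06393455e-02,  1.40541730e+00,
        7.76981913e-06,  1.57076286e+00]), 'joint_velocities': array([-1.42993420e-04,  7.55838842e-04,  1.32668757e-03,  3.15483543e-05,
       -4.32274063e-04,  8.83551909e-04]), 'tau': array([ 1.04614112e-04, -4.35915327e+01,  3.52923310e+01,  1.71832315e-02,
       -1.09441428e-04, -7.95053239e-06]), 'ee_pos': array([0.15038751, 0.50255272, 0.23050523]), 'tcp_rot': array([ 3.13687101,  1.569139  , -1.86625492]), 'wrist_force': array([ 0.17440506, -0.18262678,  0.51525472]), 'torque': array([ 0.0178442 ,  0.03998438, -0.02474582]), 'opening': 0.08525450693949015}
top {'fx': 403.45654236543487, 'fy': 403.45654236543487, 'cx': 249.74650214885793, 'cy': 191.46448154779213, 'R': array([[-0.01393107, -0.99961489,  0.02399982],
       [-0.99468464,  0.0114054 , -0.10233466],
       [ 0.10202152, -0.02529789, -0.99446047]]), 't': array([-0.11365303,  0.4583234 ,  1.30886502])}
side {'fx': 384.9442648787029, 'fy': 384.9442648787029, 'cx': 261.7213364871548, 'cy': 192.2009555083097, 'R': array([[ 0.99597407,  0.08917983, -0.00908876],
       [ 0.02943199, -0.42109108, -0.90654071],
       [-0.08467234,  0.90262354, -0.42202054]]), 't': array([-0.41684358, -0.00552008,  1.39645661])}
```

View pics/top0.png

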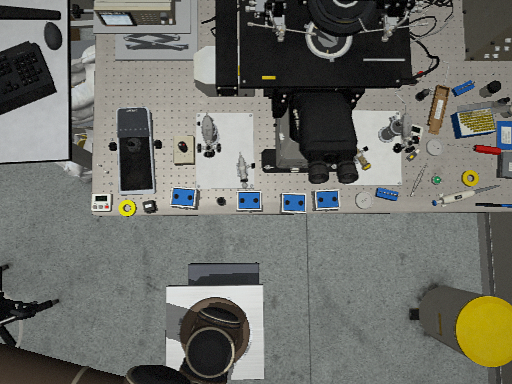

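View pics/side0.png

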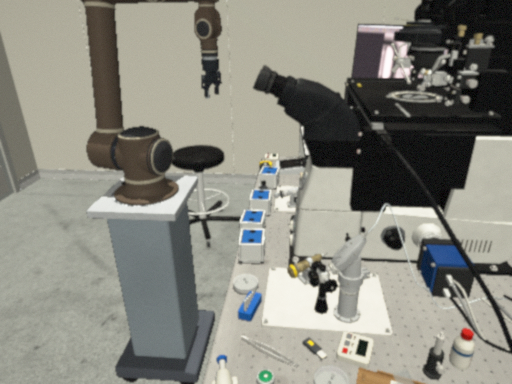

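The top view shows the boxes at about (183,198), (249,200), (293,202) and (327,200). The eyepieces at (318,170) are close to the rightmost one.

```bash
cat > h.py <<'E'
import cv2,numpy as np
from bench import status, optics
def ray(c,u,v,z):
    d=np.array([(u-c['cx'])/c['fx'],(v-c['cy'])/c['fy'],1.]);R=np.array(c['R']);t=np.array(c['t'])
    o=-R.T@t;d=R.T@d;return o+d*(z-o[2])/d[2]
def dep(c,u,v,D):
    d=np.array([(u-c['cx'])/c['fx'],(v-c['cy'])/c['fy'],1.])*D
    return np.array(c['R']).T@(d-np.array(c['t']))
E
python3 - <<'E'
from h import *
np.set_printoptions(precision=4,suppress=True)
p=cv2.imread("pics/top0.png");D=np.load("top0.npy");c=optics.get_calibration("top")
h=cv2.cvtColor(p,cv2.COLOR_BGR2HSV)
m=cv2.inRange(h,(95,120,80),(125,255,255));m[:180]=0;m[215:]=0
mc=cv2.morphologyEx(m,cv2.MORPH_CLOSE,np.ones((5,5)))
n,l,st,ce=cv2.connectedComponentsWithStats(mc)
for i in range(1,n):
    if st[i,4]<60: continue
    cs,_=cv2.findContours((l==i).astype('uint8'),0,2)
    r=cv2.minAreaRect(cs[0]);print(st[i],ce[i],r, ray(c,*ce[i],.056), dep(c,*ce[i],D[int(round(ce[i][1])),int(round(ce[i][0]))]))
    b=cv2.boxPoints(r); print('  ',[ray(c,*q,.056)[:2] for q in b])
    x,y,w,hh=st[i,:4]
    g=255-p[y:y+hh,x:x+w].max(2).astype(float);g=np.clip(g-130,0,None);g[:3]=0;g[-3:]=0;g[:,:3]=0;g[:,-3:]=0
    for sl,o in((slice(0,w//2),0),(slice(w//2,w),w//2)):
        k=g[:,sl];Y,X=np.mgrid[:k.shape[0],:k.shape[1]]
        if k.sum()>0:print('   spot',ray(c,x+o+(k*X).sum()/k.sum(),y+(k*Y).sum()/k.sum(),.056))
cv2.imwrite("pics/z.png",cv2.resize(p[175:220,80:420],None,fx=2.3,fy=2.3,interpolation=cv2.INTER_NEAREST))
# obstacles height along strip
for u in range(90,420,6):
    col=[dep(c,u,v,D[v,u]) for v in range(60,200,1) if D[v,u]>0]
    col=[q for q in col if q[0]<0.62 and q[2]>.08]
    if col: q=min(col,key=lambda q:q[0]);print(u,q,max(k[2] for k in col))
E
```

```text
[172 189  22  17 316] [182.8165 196.6677] ((182.7821807861328, 196.67822265625), (20.59726905822754, 15.323573112487793), 5.710592269897461) [0.4393 0.0965 0.056 ] [0.4395 0.0969 0.0537]
   [array([0.4185, 0.1317]), array([0.4676, 0.1271]), array([0.4602, 0.0614]), array([0.4111, 0.0663])]
   spot [0.4422 0.1181 0.056 ]
   spot [0.4373 0.076  0.056 ]
[377 188  21  13 177] [386.887  193.6045] ((386.85296630859375, 193.5882568359375), (20.372989654541016, 8.48874568939209), 14.03624439239502) [ 0.4415 -0.5648  0.056 ] [ 0.4447 -0.5775  0.0217]
   [array([ 0.4366, -0.5287]), array([ 0.4635, -0.5367]), array([ 0.4466, -0.6008]), array([ 0.4198, -0.5927])]
   spot [ 0.4375 -0.5487  0.056 ]
   spot [ 0.4391 -0.58    0.056 ]
[317 191  21  17 311] [327.2926 198.8553] ((327.1795654296875, 198.91160583496094), (15.189502716064453, 20.235151290893555), 86.98721313476562) [ 0.4267 -0.3694  0.056 ] [ 0.4268 -0.3697  0.0549]
   [array([ 0.4499, -0.3356]), array([ 0.4526, -0.4016]), array([ 0.4033, -0.4024]), array([ 0.4006, -0.3367])]
   spot [ 0.4253 -0.3487  0.056 ]
   spot [ 0.4273 -0.3891  0.0
[... 1098 characters left out ...]
214147344
300 [ 0.5137 -0.2331  0.3929] 0.4174807930861534
306 [ 0.4942 -0.2452  0.4048] 0.43669602899890775
312 [ 0.4333 -0.2533  0.4299] 0.46401877328249647
318 [ 0.4334 -0.2676  0.4276] 0.4689790717995976
324 [ 0.4351 -0.2808  0.4316] 0.4675169018441623
330 [ 0.4865 -0.3057  0.3903] 0.4419128747457028
336 [ 0.4503 -0.3078  0.4377] 0.4432864810116913
342 [ 0.4331 -0.3241  0.4256] 0.4649969315560205
348 [ 0.4327 -0.3376  0.4276] 0.4678178085456077
354 [ 0.4364 -0.3501  0.4335] 0.46799425103090275
396 [ 0.5742 -0.5805  0.1104] 0.1266452913363126
402 [ 0.5827 -0.5982  0.1149] 0.15001591096753333
408 [ 0.5649 -0.6128  0.1232] 0.1625987632853975
414 [ 0.5733 -0.6301  0.128 ] 0.12907332092752158
```

View pics/z.png

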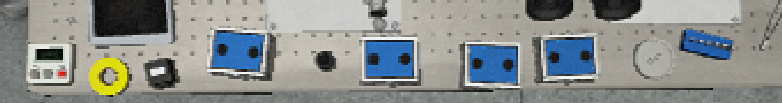

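```bash
cat >> h.py <<'E'
from scipy.spatial.transform import Rotation as Ro
np.set_printoptions(precision=3,suppress=True)
def plan(target,xdir,zdir):
    "shift (world->tool units) and turn needed"
    s=status.read_state();R=Ro.from_euler('xyz',s['tcp_rot'])
    x=np.array(xdir,float);x/=np.linalg.norm(x);z=np.array(zdir,float);z-=x*(x@z);z/=np.linalg.norm(z)
    T=Ro.from_matrix(np.c_[x,np.cross(z,x),z])
    d=np.array(target)-s['ee_pos']
    print('t',s['time'],'ee',s['ee_pos'],'F',s['wrist_force'],'q',s['q'])
    print('tool shift units',R.inv().apply(d)/.03,'turn units',(R.inv()*T).as_rotvec(degrees=True)/8,'shift in target axes',T.inv().apply(d)/.03)
E
python3 - <<'E'
from h import *
s=status.read_state();R=Ro.from_euler('xyz',s['tcp_rot']).as_matrix();print(R)
c=optics.get_calibration("side");D=np.load("side0.npy")
for v in range(2,150,4):
    r=[dep(c,u,v,D[v,u]) for u in range(60,235) if D[v,u]>0]
    r=[q for q in r if q[1]>.05 and q[1]<.7 and q[0]<.45]
    r=np.array([q for q in r if np.hypot(q[0]-.15,q[1]-.5)<.2])
    if len(r):print(v,r.min(0),r.max(0))
E
```

```text
[[-0.    -0.958  0.287]
 [-0.001  0.287  0.958]
 [-1.    -0.    -0.001]]
2 [0.103 0.311 0.62 ] [0.195 0.499 0.624]
6 [0.121 0.46  0.608] [0.184 0.495 0.609]
10 [0.115 0.448 0.593] [0.186 0.529 0.594]
14 [0.106 0.449 0.578] [0.197 0.527 0.579]
18 [0.105 0.446 0.563] [0.2   0.528 0.565]
22 [0.101 0.446 0.548] [0.2   0.525 0.55 ]
26 [0.099 0.445 0.532] [0.203 0.526 0.535]
30 [0.1   0.445 0.517] [0.203 0.523 0.52 ]
34 [0.102 0.445 0.501] [0.197 0.527 0.505]
38 [0.115 0.455 0.486] [0.181 0.516 0.489]
42 [0.117 0.46  0.471] [0.186 0.488 0.473]
46 [0.122 0.464 0.454] [0.183 0.516 0.458]
50 [0.123 0.463 0.44 ] [0.188 0.487 0.442]
54 [0.12  0.46  0.423] [0.186 0.495 0.426]
58 [0.121 0.467 0.407] [0.178 0.489 0.41 ]
62 [0.115 0.458 0.39 ] [0.187 0.502 0.394]
66 [0.12  0.458 0.372] [0.186 0.507 0.378]
70 [0.119 0.459 0.359] [0.184 0.485 0.362]
74 [0.135 0.461 0.33 ] [0.18  0.57  0.345]
78 [0.122 0.433 0.313] [0.18  0.564 0.332]
82 [0.122 0.426 0.295] [0.182 0.568 0.317]
86 [0.121 0.423 0.28 ] [0.172 0.547 0.301]
90 [0.13  0.437 0.262] [0.171 0.55  0.282]
94 [0.129 0.44  0.244] [0.171 0.549 0.264]
98 [0.129 0.448 0.244] [0.143 0.456 0.245]
```

```bash
python3 - <<'E'
import cv2
p=cv2.imread('pics/side0.png');cv2.imwrite('pics/z2.png',cv2.resize(p[0:260,60:350],None,fx=2.3,fy=2.3))
E
```

```text
(no output)
```

View pics/z2.png

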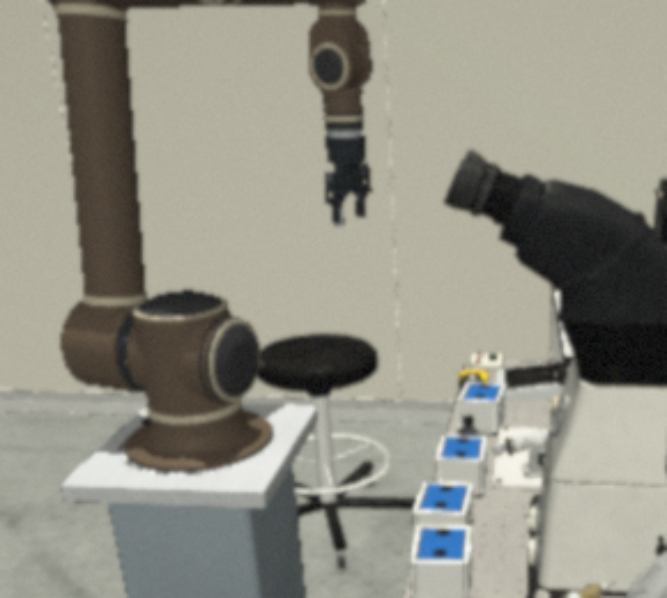

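```bash
python3 -m inch '[[[0,-0.82,-0.57,0.57,0,0],[0,-0.86,-0.5,0.57,0,0],[0,-0.9,-0.43,0.57,0,0],[0,-0.93,-0.36,0.57,0,0],[0,-0.96,-0.28,0.57,0,0],[0,-0.98,-0.21,0.57,0,0],[0,-0.99,-0.13,0.57,0,0],[0,-1,-0.05,0.57,0,0]]]' 1 30
python3 -c "
from h import *
plan((.435,.115,.13),(0,0,-1),(1,0,0))"
```

```text
time: 0.9
ee_pos: [0.3004, 0.3144, 0.231]
tcp_rot: [-2.93, 1.57, -2.29]
wrist_force: [0.3, 0.6, -0.7]
opening: -0.0002
t 0.9 ee [0.3   0.314 0.231] F [ 0.344  0.63  -0.72 ] q [ 0.808 -0.044 -0.218  1.397 -0.     1.739]
tool shift units [ 3.368 -8.009 -0.371] turn units [ 4.585 -0.003  0.002] shift in target axes [ 3.366 -6.646  4.486]
```

```bash
python3 -m inch '[[[0.3,-1,0.03,0.57,0,0],[0.3,-0.99,0.11,0.57,0,0],[0.3,-0.98,0.19,0.57,0,0],[0.3,-0.96,0.27,0.57,0,0],[0.3,-0.94,0.34,0.57,0,0],[0.3,-0.91,0.42,0.57,0,0],[0.3,-0.87,0.49,0.57,0,0],[0.3,-0.83,0.56,0.57,0,0]]]'
python3 -m inch '[[[0,0,0,0,-1,0],[0,0,0,0,-1,0],[0,0,0,0,-1,0],[0,0,0,0,0,0],[0,0,0,0,0,0],[0,0,0,0,0,0],[0,0,0,0,0,0],[0,0,0,0,0,0]]]'
python3 -c "
from h import *
a=np.radians(24)
plan((.445,.117,.075),(np.sin(a),0,-np.cos(a)),(1,0,0))"
```

```text
time: 1.7
ee_pos: [0.4505, 0.1273, 0.1586]
tcp_rot: [-2.992, 1.57, -2.989]
wrist_force: [-0.5, 1.3, 0.6]
opening: -0.0002
time: 2.5
ee_pos: [0.4516, 0.1289, 0.16]
tcp_rot: [0.0, 1.152, 0.006]
wrist_force: [-0.3, 0.1, 0.0]
opening: -0.0003
t 2.5 ee [0.452 0.129 0.16 ] F [-0.334  0.059  0.014] q [ 0.369 -0.29  -0.653  0.813 -0.145  1.904]
tool shift units [ 2.5   -0.395 -1.354] turn units [ 0.041 -0.002 -0.019] shift in target axes [ 2.5   -0.396 -1.353]
```

```bash
python3 -m inch '[[[0.36,-0.06,-0.19,0,0,0],[0.36,-0.06,-0.19,0,0,0],[0.36,-0.06,-0.19,0,0,0],[0.36,-0.06,-0.19,0,0,0],[0.36,-0.06,-0.19,0,0,0],[0.35,-0.06,-0.19,0,0,0],[0.35,-0.06,-0.19,0,0,0],[0,0,0,0,0,0]]]'
python3 - <<'E'
from h import *
a=np.radians(24)
plan((.445,.117,.06),(np.sin(a),0,-np.cos(a)),(1,0,0))
p,d=optics.read_camera("side");cv2.imwrite("pics/s1.png",cv2.resize(p[60:280,180:380],None,fx=2.7,fy=2.7)[:,:,::-1])
E
```

```text
time: 3.3
ee_pos: [0.4423, 0.115, 0.0717]
tcp_rot: [-0.003, 1.156, 0.003]
wrist_force: [-0.9, -0.1, -0.2]
opening: 0.0001
t 3.3 ee [0.442 0.115 0.072] F [-0.879 -0.08  -0.237] q [ 0.341 -0.259 -0.833  0.603 -0.134  1.878]
tool shift units [ 0.393  0.066 -0.075] turn units [ 0.045 -0.028 -0.01 ] shift in target axes [ 0.393  0.066 -0.077]
```

View pics/s1.png

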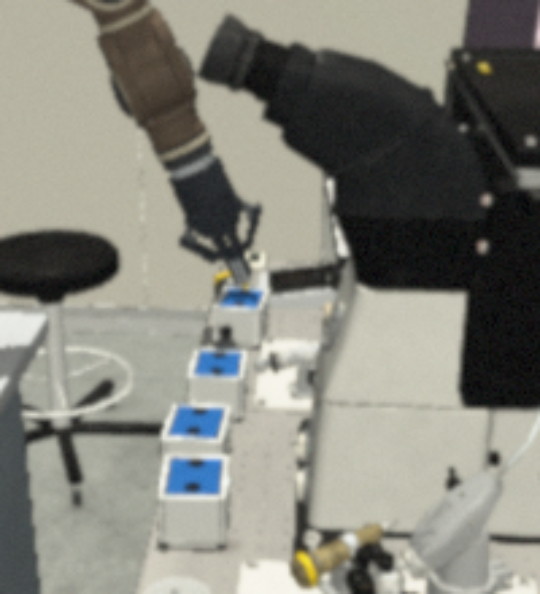

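The tip is just above box 1's +y spot, at about (240,285) in the crop. I'll lower it gently.

```bash
python3 -m inch '[[[0.06,0,-0.02,0,0,0],[0.06,0,-0.02,0,0,0],[0.06,0,-0.02,0,0,0],[0.06,0,-0.02,0,0,0],[0.06,0,-0.02,0,0,0],[0.06,0,-0.02,0,0,0],[0,0,0,0,0,0],[0,0,0,0,0,0]]]'
python3 -c "
from h import *
print(status.read_state()['ee_pos'],status.read_state()['wrist_force'])"
```

```text
time: 4.15
ee_pos: [0.4453, 0.1159, 0.0632]
tcp_rot: [-0.0, 1.152, 0.006]
wrist_force: [-0.7, 0.3, -0.6]
opening: -0.0001
[0.445 0.116 0.063] [-0.695  0.337 -0.587]
```

```bash
python3 -m inch '[[[0.03,0,-0.013,0,0,0],[0.03,0,-0.013,0,0,0],[0.03,0,-0.013,0,0,0],[0.03,0,-0.013,0,0,0],[0.03,0,-0.013,0,0,0],[0,0,0,0,0,0],[0,0,0,0,0,0],[0,0,0,0,0,0]]]'
```

```text
time: 4.95
ee_pos: [0.4454, 0.1159, 0.0584]
tcp_rot: [-0.0, 1.152, 0.007]
wrist_force: [-0.2, -0.3, 0.9]
opening: 0.0004
```

```bash
python3 -m inch '[[[0.025,0,-0.011,0,0,0],[0.025,0,-0.011,0,0,0],[0.025,0,-0.011,0,0,0],[0.025,0,-0.011,0,0,0],[0,0,0,0,0,0],[0,0,0,0,0,0],[0,0,0,0,0,0],[0,0,0,0,0,0]]]'
```

```text
time: 5.75
ee_pos: [0.4457, 0.116, 0.0558]
tcp_rot: [0.0, 1.151, 0.007]
wrist_force: [-6.0, -0.7, 10.1]
opening: -0.0001
```

Box 1 is rigid: 10 N at about 2 mm. I'll lift clear of the bottle and go to box 2.

```bash
python3 -m inch '[[[-0.9,0,0.4,0,0,0],[-0.9,0,0.4,0,0,0],[0,-1,0,0,0,0],[0,-1,0,0,0,0],[0,-1,0,0,0,0],[0,-1,0,0,0,0],[0,-1,0,0,0,0],[0,-1,0,0,0,0]]]'
python3 -m inch '[[[0,-1,0,0,0,0],[0.27,0,-0.3,0,0,0],[0.27,0,-0.3,0,0,0],[0.27,0,-0.3,0,0,0],[0.27,0,-0.3,0,0,0],[0,0,0,0,0,0],[0,0,0,0,0,0],[0,0,0,0,0,0]]]'
python3 -c "
from h import *
a=np.radians(24)
plan((.43,-.095,.061),(np.sin(a),0,-np.cos(a)),(1,0,0))"
```

```text
time: 6.55
ee_pos: [0.4463, -0.0653, 0.1141]
tcp_rot: [-0.0, 1.152, 0.006]
wrist_force: [0.5, 0.9, 0.4]
opening: -0.0001
time: 7.35
ee_pos: [0.4277, -0.094, 0.0705]
tcp_rot: [-0.001, 1.151, 0.007]
wrist_force: [0.5, -0.4, -0.2]
opening: -0.0
t 7.35 ee [ 0.428 -0.094  0.071] F [ 0.518 -0.416 -0.186] q [-0.299 -0.308 -0.87   0.606  0.123  1.289]
tool shift units [ 0.322 -0.035 -0.06 ] turn units [ 0.05   0.008 -0.02 ] shift in target axes [ 0.322 -0.035 -0.059]
```

```bash
python3 -m inch '[[[0.08,0,-0.03,0,0,0],[0.08,0,-0.03,0,0,0],[0.08,0,-0.03,0,0,0],[0.08,0,-0.03,0,0,0],[0.05,0,-0.02,0,0,0],[0.05,0,-0.02,0,0,0],[0.05,0,-0.02,0,0,0],[0,0,0,0,0,0]]]'
```

```text
time: 8.15
ee_pos: [0.428, -0.0942, 0.0554]
tcp_rot: [0.0, 1.151, 0.007]
wrist_force: [-6.7, 1.7, 10.3]
opening: -0.0001
```

Box 2 is rigid too. Box 3 is next.

```bash
python3 -m inch '[[[-0.9,0,0.4,0,0,0],[0,-0.97,0,0,0,0],[0,-0.97,0,0,0,0],[0,-0.97,0,0,0,0],[0,-0.97,0,0,0,0],[0.16,-0.97,-0.25,0,0,0],[0.16,0,-0.25,0,0,0],[0,0,0,0,0,0]]]'
python3 -c "
from h import *
a=np.radians(24)
plan((.42,-.24,.061),(np.sin(a),0,-np.cos(a)),(1,0,0))"
```

```text
time: 8.95
ee_pos: [0.4175, -0.2395, 0.0677]
tcp_rot: [0.006, 1.155, 0.01]
wrist_force: [-0.3, 1.0, -0.2]
opening: -0.0001
t 8.95 ee [ 0.417 -0.24   0.068] F [-0.331  0.974 -0.229] q [-0.679 -0.154 -0.757  0.639  0.26   0.931]
tool shift units [ 0.239 -0.016 -0.014] turn units [ 0.024 -0.019 -0.028] shift in target axes [ 0.239 -0.015 -0.015]
```

```bash
python3 -m inch '[[[0.08,0,-0.03,0,0,0],[0.08,0,-0.03,0,0,0],[0.06,0,-0.02,0,0,0],[0.05,0,-0.02,0,0,0],[0.05,0,-0.02,0,0,0],[0.05,0,-0.02,0,0,0],[0.02,0,-0.01,0,0,0],[0,0,0,0,0,0]]]'
```

```text
time: 9.75
ee_pos: [0.4199, -0.2396, 0.0572]
tcp_rot: [0.001, 1.151, 0.008]
wrist_force: [-1.1, 1.9, 4.1]
opening: -0.0
```

```bash
python3 -m inch '[[[0.03,0,-0.01,0,0,0],[0.03,0,-0.01,0,0,0],[0,0,0,0,0,0],[0,0,0,0,0,0],[0,0,0,0,0,0],[0,0,0,0,0,0],[0,0,0,0,0,0],[0,0,0,0,0,0]]]'
```

```text
time: 10.55
ee_pos: [0.42, -0.2396, 0.0558]
tcp_rot: [0.001, 1.151, 0.008]
wrist_force: [-4.6, 4.2, 9.0]
opening: -0.0001
```

Box 3 is rigid (9 N, cushion only). By elimination it is box 4, so I'll check it by pressing.

```bash
python3 -m inch '[[[-0.9,0,0.4,0,0,0],[0,-0.9,0,0,0,0],[0,-0.9,0,0,0,0],[0,-0.9,0,0,0,0],[0,-0.95,0,0,0,0],[0.28,0,0,0,0,0],[0.28,0,0,0,0,0],[0,0,0,0,0,0]]]'
python3 -c "
from h import *
a=np.radians(24)
plan((.43,-.349,.061),(np.sin(a),0,-np.cos(a)),(1,0,0))"
```

```text
time: 11.35
ee_pos: [0.4266, -0.3476, 0.0671]
tcp_rot: [0.006, 1.154, 0.013]
wrist_force: [-0.6, -0.3, -0.7]
opening: 0.0001
t 11.35 ee [ 0.427 -0.348  0.067] F [-0.586 -0.332 -0.732] q [-0.849  0.017 -0.597  0.676  0.312  0.759]
tool shift units [ 0.232 -0.047  0.021] turn units [ 0.039 -0.018 -0.037] shift in target axes [ 0.232 -0.046  0.02 ]
```

```bash
python3 -m inch '[[[0.08,0,-0.03,0,0,0],[0.08,0,-0.03,0,0,0],[0.06,0,-0.02,0,0,0],[0.06,0,-0.02,0,0,0],[0.05,0,-0.02,0,0,0],[0.05,0,-0.02,0,0,0],[0.05,0,-0.02,0,0,0],[0,0,0,0,0,0]]]'
```

```text
time: 12.15
ee_pos: [0.4282, -0.349, 0.0555]
tcp_rot: [0.001, 1.152, 0.008]
wrist_force: [-0.6, 1.6, 2.4]
opening: -0.0002
```

Only 2.4 N here, so it gives. I'll push another 6 mm and check.

```bash
python3 -m inch '[[[0.05,0,-0.02,0,0,0],[0.05,0,-0.02,0,0,0],[0.05,0,-0.02,0,0,0],[0.05,0,-0.02,0,0,0],[0,0,0,0,0,0],[0,0,0,0,0,0],[0,0,0,0,0,0],[0,0,0,0,0,0]]]'
python3 - <<'E'
from h import *
p,d=optics.read_camera("side");cv2.imwrite("pics/s2.png",cv2.resize(p[120:300,180:340],None,fx=3.3,fy=3.3)[:,:,::-1])
E
```

```text
time: 12.95
ee_pos: [0.4285, -0.3494, 0.0491]
tcp_rot: [-0.001, 1.152, 0.006]
wrist_force: [-0.2, 0.6, 0.7]
opening: -0.0001
```

View pics/s2.png

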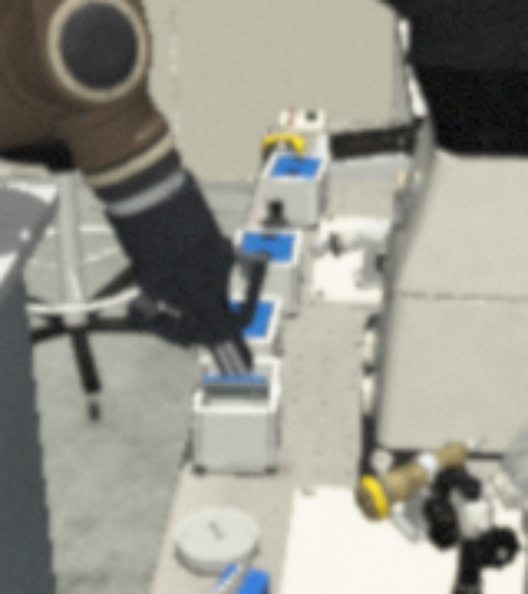

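The near half of box 4's lid is rising at about (237,382). I'll push deeper.

```bash
python3 -m inch '[[[0.06,0,-0.03,0,0,0],[0.06,0,-0.03,0,0,0],[0.06,0,-0.03,0,0,0],[0.06,0,-0.03,0,0,0],[0.06,0,-0.03,0,0,0],[0.06,0,-0.03,0,0,0],[0,0,0,0,0,0],[0,0,0,0,0,0]]]'
python3 - <<'E'
from h import *
p,d=optics.read_camera("side");cv2.imwrite("pics/s3.png",cv2.resize(p[180:280,210:290],None,fx=6,fy=6)[:,:,::-1])
E
```

```text
time: 13.8
ee_pos: [0.4276, -0.3489, 0.0365]
tcp_rot: [0.002, 1.153, 0.008]
wrist_force: [-0.4, 1.0, 0.8]
opening: -0.0001
```

View pics/s3.png

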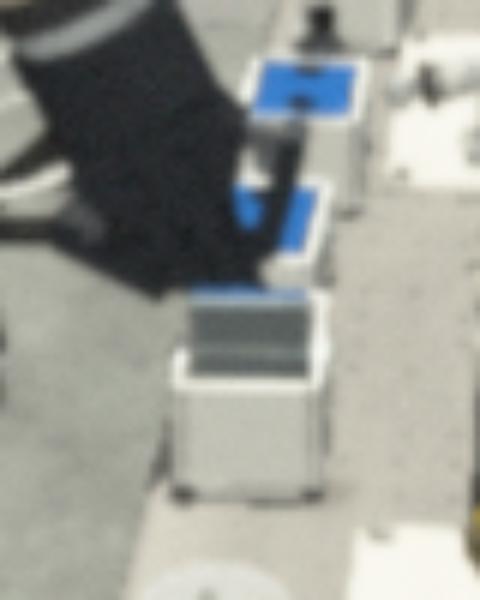

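It is about 45° or more. I'll push a little further down and inward for margin.

```bash
python3 -m inch '[[[0.05,-0.04,-0.02,0,0,0],[0.05,-0.04,-0.02,0,0,0],[0.05,-0.04,-0.02,0,0,0],[0.05,-0.04,-0.02,0,0,0],[0,-0.04,0,0,0,0],[0,0,0,0,0,0],[0,0,0,0,0,0],[0,0,0,0,0,0]]]'
```

```text
time: 14.65
ee_pos: [0.4284, -0.3531, 0.0307]
tcp_rot: [0.01, 1.15, 0.018]
wrist_force: [-2.5, 10.5, 9.8]
opening: -0.0001
```

```bash
python3 -m inch '[[[0,0.1,0,0,0,0],[-0.1,0.08,0.04,0,0,0],[-0.4,0,0.15,0,0,0],[-0.8,0,0.2,0,0,0],[-0.9,0,0.2,0,0,0],[-0.9,0,0.2,0,0,0],[-0.9,0,0.2,0,0,0],[-0.9,0,0.2,0,0,0]]]'
python3 -m inch '[[[-0.9,0.8,0.1,0,0,0],[-0.5,0.9,0,0,0,0],[0,0.9,0,0,0,0],[0,0.9,0,0,0,0],[0,0.9,0,0,0,0],[0,0,0,0,0,0],[0,0,0,0,0,0],[0,0,0,0,0,0]]]'
python3 - <<'E'
from h import *
o=[]
for n,(a,b,e,f) in(("side",(150,280,200,360)),("top",(175,220,80,420))):
    p,d=optics.read_camera(n);np.save(n+"1.npy",d);cv2.imwrite(f"pics/{n}1.png",p[:,:,::-1]);q=p[a:b,e:f];k=780/q.shape[1] if n=="top" else 4.5
    cv2.imwrite(f"pics/{n}_end.png",cv2.resize(q,None,fx=k,fy=k)[:,:,::-1])
c=optics.get_calibration("top");D=np.load("top1.npy")
P=np.array([dep(c,u,v,D[v,u]) for u in range(312,344) for v in range(186,212)])
for y in np.arange(-.41,-.325,.004):
    k=P[(abs(P[:,1]-y)<.002)&(abs(P[:,0]-.427)<.015)]
    if len(k):print(round(y,3),np.median(k[:,2]),len(k))
E
```

```text
time: 15.45
ee_pos: [0.4006, -0.3505, 0.1806]
tcp_rot: [-0.003, 1.152, 0.003]
wrist_force: [0.3, -0.4, -0.2]
opening: 0.0002
time: 16.25
ee_pos: [0.386, -0.2189, 0.2191]
tcp_rot: [-0.002, 1.152, 0.004]
wrist_force: [-0.4, -1.0, -0.4]
opening: 0.0003
-0.41 0.05089995992047804 2
-0.406 0.05313641174788134 19
-0.402 0.018931719431933326 35
-0.398 0.004245995363826978 5
-0.378 0.08140489051400701 10
-0.374 0.08399297969224524 12
-0.37 0.07647109287998842 21
-0.366 0.06279693004946597 22
-0.362 0.04367525093101229 23
-0.358 0.021964732591225812 23
-0.354 0.008788632663789164 10
-0.35 0.009767614004693446 11
-0.346 0.009752742158922245 14
-0.342 0.005029785836956452 2
-0.334 0.05472108505152104 3
-0.33 0.03893561068387948 30
-0.326 0.03391874069783207 8
```

View pics/side_end.png

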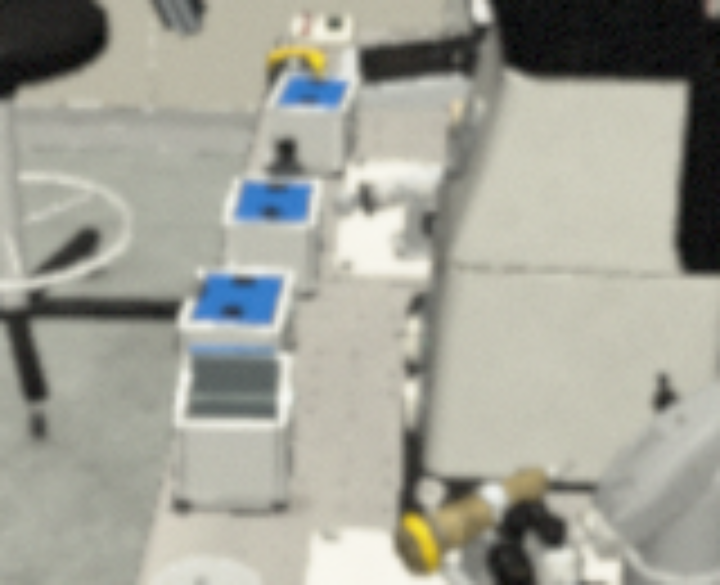

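View pics/top_end.png

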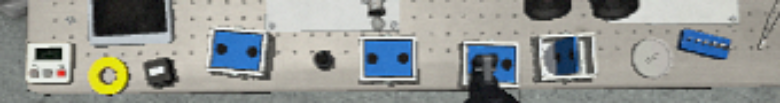

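Box 4's lid stands steep at about 75° from the depth profile: z 84 → 22 mm over about 16 mm in y. The other three look level and the arm is clear, so I'm handing in.

```bash
python3 -c "
from bench import status,close_job
print(status.read_state()['wrist_force']);print(close_job())"
```

```text
[ 0.4850391  -0.32220983  0.04090422]
the job is handed in; nothing more can be done
None
```

The lid that rocks is the rightmost one as seen from the robot (box 4 in the order I pressed them). It now stands open at about 75°, the other three are shut, and the job is handed in.

- **Finding it:** I pressed the +y spot on each lid in turn, with the fingers shut and leaning 24° from vertical to stay clear of the eyepieces. The first three were rigid: 9 to 10 N up, about 12 N in all, after about 2 mm of cushion. The fourth gave way at about 2 N.
- **Opening it:** I pushed box 4's +y half down and inward, with at most about 15 N at the wrist, then lifted the arm clear.
- **Last checks:** The top camera's depth shows box 4's lid tilted roughly 75°, and it stayed there after the fingers left. In the pictures the other three lids look level and the bystanders look unmoved, but I did not measure either. In the final top view the gripper hid part of box 3's lid, though the side view showed it flush. At hand-in the wrist force was under 1 N, at about 16 s of the 45 s allowed. No check failed or disagreed.

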